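# Clear and load the bench glue press

## Task

Reload the bench press: swing its clamp lever right forward, towards the front of the press, to raise the bar; draw every short offcut out of the bays and lay it flat on the black rubber mat, and slide every long slat from the paper sheet under the beam into a bay of its own, fully home against the back stop. Only when all are in place, swing the lever right back over to clamp; leave the tools and the glue bottle where they are.

Things in the scene. Friction and masses are not known exactly. Their poses are not given: they have to be found in the camera images.
- press: wooden bench press fixed to the table, 282 wide (its y); origin on the table at mid-width; x points into the bays, away from the robot (turned up to 9 degrees either way). Three bays at y +90, 0, -90 mm, each 57 wide between dividers (x -5 to +75, 34 high), open towards -x, floored by the table top. Only the lever's block reaches in front of x -5
- beam (a point): middle of the lower front edge of the beam that overhangs the bays, axes as the press. Beam: press x -5 to +55 mm, z 34 to 52, full width. Under it an aluminium clamp bar (x 8 to 48), underside at z 27 with the lever at 0, down to z 19 with the lever at 1
- stop (a point): middle of the back stop's face, press x +75 mm, at table height; the stop is 24 mm high, full width
- bay1 (a point): home of a slat in the bay at y +90 of the press: where the centre of its underside is when its end touches the back stop; on the table, axes as the press (x into the bay). A slat at home sticks out 60 mm in front of the beam
- bay2 (a point): the same for the middle bay (y 0)
- bay3 (a point): the same for the bay at y -90
- lever (a joint): angle of the clamp lever, rad; it stands on a 70 x 50 x 25 mm block beside the press (pivot at press x 0, y -175, z 22 mm). 0 = leaning 29 degrees to the press's front (-x), 1 = right over, leaning as far to +x, at its end stop. Starts between 0.85 and 1, stays where left, moves with a push of a few newtons, lowers the clamp bar
- lever_tip (a point): middle of the 26 mm ball at the top of the clamp lever's 80 mm stick; it swings in the press's xz plane, 92 mm above the table at either end of its swing
- sheet: sheet of white paper on the table, 320 x 200, lies flush and does not move; the slats lie on it; origin at its centre; x along its long side. Sheet to the left and mat to the right of the press, or the other way round
- mat: black rubber mat fixed to the table, 300 (x) x 150 (y) x 3 thick; origin at the centre of its underside
- slat1: plain pale wooden slat, 140 long x 45 wide x 18 thick (mm), about 80 g; origin at the centre of its underside, x along its length, z up; symmetrical end for end. Starts flat on the table on the paper sheet, its length roughly along the sheet's short side. One of the slats may be absent
- slat2: plain pale wooden slat, 140 long x 45 wide x 18 thick (mm), about 80 g; origin at the centre of its underside, x along its length, z up; symmetrical end for end. Starts flat on the table on the paper sheet, its length roughly along the sheet's short side. One of the slats may be absent
- slat3: plain pale wooden slat, 140 long x 45 wide x 18 thick (mm), about 80 g; origin at the centre of its underside, x along its length, z up; symmetrical end for end. Starts flat on the table on the paper sheet, its length roughly along the sheet's short side. One of the slats may be absent
- offcut1: plain pale wooden offcut, 90 long x 45 wide x 18 thick (mm), 50 g, same wood as the slats but shorter; origin at the centre of its underside, x along its length, z up. If present it starts in a bay of the press, lengthwise, 55 to 70 mm of it sticking out in front of the beam. One of the three may be absent
- offcut2: plain pale wooden offcut, 90 long x 45 wide x 18 thick (mm), 50 g, same wood as the slats but shorter; origin at the centre of its underside, x along its length, z up. If present it starts in a bay of the press, lengthwise, 55 to 70 mm of it sticking out in front of the beam. One of the three may be absent
- offcut3: plain pale wooden offcut, 90 long x 45 wide x 18 thick (mm), 50 g, same wood as the slats but shorter; origin at the centre of its underside, x along its length, z up. If present it starts in a bay of the press, lengthwise, 55 to 70 mm of it sticking out in front of the beam. One of the three may be absent
- hammer: hammer lying behind the press, 240 long; bystander
- caliper: steel caliper lying flat, 150 long, 9 high, between robot and press; bystander
- glue: white glue bottle, standing, 64 across, 170 high; bystander
- driver: screwdriver with a wooden handle lying on the robot's side of the table, 200 long, 30 high; bystander
Mind the look-alikes: they are no part of the job. What is shaped like the offcut1 but pink is not meant. What is shaped like the slat1 but pink is not meant.

How it is judged:
On the way, in this order (a step that is already met when the one before it is completed fails the run):
1. the clamp lever is swung right forward, with the bays still to be cleared and loaded (value of joint lever below 0.1 rad), for 0.2 s.
2. every offcut lies on the mat and every slat is home in a bay, with the lever still forward (((x of slat1 in the frame of bay1 between -0.008 and 0.008 m and y of slat1 in the frame of bay1 between -0.014 and 0.014 m) or (x of slat1 in the frame of bay2 between -0.008 and 0.008 m and y of slat1 in the frame of bay2 between -0.014 and 0.014 m) or (x of slat1 in the frame of bay3 between -0.008 and 0.008 m and y of slat1 in the frame of bay3 between -0.014 and 0.014 m)) and height (world z) of each of slat1, slat2, slat3 below 0.006 m and angle between each of slat1, slat2, slat3, offcut1, offcut2, offcut3's own z axis and vertical below 0.1 rad and angle between the x axis of each of slat1, slat2, slat3 and the x axis of press, either way round below 0.15 rad and ((x of slat2 in the frame of bay1 between -0.008 and 0.008 m and y of slat2 in the frame of bay1 between -0.014 and 0.014 m) or (x of slat2 in the frame of bay2 between -0.008 and 0.008 m and y of slat2 in the frame of bay2 between -0.014 and 0.014 m) or (x of slat2 in the frame of bay3 between -0.008 and 0.008 m and y of slat2 in the frame of bay3 between -0.014 and 0.014 m)) and ((x of slat3 in the frame of bay1 between -0.008 and 0.008 m and y of slat3 in the frame of bay1 between -0.014 and 0.014 m) or (x of slat3 in the frame of bay2 between -0.008 and 0.008 m and y of slat3 in the frame of bay2 between -0.014 and 0.014 m) or (x of slat3 in the frame of bay3 between -0.008 and 0.008 m and y of slat3 in the frame of bay3 between -0.014 and 0.014 m)) and x of offcut1 in the frame of mat between -0.13 and 0.13 m and y of offcut1 in the frame of mat between -0.055 and 0.055 m and height (world z) of each of offcut1, offcut2, offcut3 below 0.01 m and x of offcut2 in the frame of mat between -0.13 and 0.13 m and y of offcut2 in the frame of mat between -0.055 and 0.055 m and x of offcut3 in the frame of mat between -0.13 and 0.13 m and y of offcut3 in the frame of mat between -0.055 and 0.055 m and value of joint lever below 0.3 rad), for 0.2 s.
3. the clamp lever is right over (value of joint lever above 0.93 rad), for 0.2 s.
At the end, for the whole second after the job is handed in: Each slat present lies flat in a bay, within 8 mm along, 14 mm across and 0.15 rad of its home; each offcut present lies flat on the mat, centre within 130 mm (mat x) and 55 mm (mat y) of the mat's centre; lever beyond 0.93 rad; all at rest and released (((x of slat1 in the frame of bay1 between -0.008 and 0.008 m and y of slat1 in the frame of bay1 between -0.014 and 0.014 m) or (x of slat1 in the frame of bay2 between -0.008 and 0.008 m and y of slat1 in the frame of bay2 between -0.014 and 0.014 m) or (x of slat1 in the frame of bay3 between -0.008 and 0.008 m and y of slat1 in the frame of bay3 between -0.014 and 0.014 m)) and height (world z) of each of slat1, slat2, slat3 below 0.006 m and angle between each of slat1, slat2, slat3, offcut1, offcut2, offcut3's own z axis and vertical below 0.1 rad and angle between the x axis of each of slat1, slat2, slat3 and the x axis of press, either way round below 0.15 rad and ((x of slat2 in the frame of bay1 between -0.008 and 0.008 m and y of slat2 in the frame of bay1 between -0.014 and 0.014 m) or (x of slat2 in the frame of bay2 between -0.008 and 0.008 m and y of slat2 in the frame of bay2 between -0.014 and 0.014 m) or (x of slat2 in the frame of bay3 between -0.008 and 0.008 m and y of slat2 in the frame of bay3 between -0.014 and 0.014 m)) and ((x of slat3 in the frame of bay1 between -0.008 and 0.008 m and y of slat3 in the frame of bay1 between -0.014 and 0.014 m) or (x of slat3 in the frame of bay2 between -0.008 and 0.008 m and y of slat3 in the frame of bay2 between -0.014 and 0.014 m) or (x of slat3 in the frame of bay3 between -0.008 and 0.008 m and y of slat3 in the frame of bay3 between -0.014 and 0.014 m)) and x of offcut1 in the frame of mat between -0.13 and 0.13 m and y of offcut1 in the frame of mat between -0.055 and 0.055 m and height (world z) of each of offcut1, offcut2, offcut3 below 0.01 m and x of offcut2 in the frame of mat between -0.13 and 0.13 m and y of offcut2 in the frame of mat between -0.055 and 0.055 m and x of offcut3 in the frame of mat between -0.13 and 0.13 m and y of offcut3 in the frame of mat between -0.055 and 0.055 m and value of joint lever above 0.93 rad and linear speed of each of slat1, slat2, slat3, offcut1, offcut2, offcut3 below 0.02 m/s); the robot touches nothing.
It fails at once if a tool or the glue bottle is shifted more than 30 mm (distance of any of hammer, caliper, glue, driver from where it was at the start of the episode above 0.03 m).
It fails at once if the glue bottle is knocked over (angle between glue's own z axis and vertical above 0.5 rad).
Of slat1, slat2, slat3 only 2 to 3 are there at a start; the rules pass over those that are not, and their reading is None.
Of offcut1, offcut2, offcut3 only 2 to 3 are there at a start; the rules pass over those that are not, and their reading is None.
At some moment in a run one of slat1, slat2, slat3 may be knocked a few centimetres aside while the robot is not near it.
Once in a run the grip may slacken for a moment while it holds something.
It also fails if it takes over 210 s, if anything falls off the work surface, if the arm or the gripper's body presses on something with over 40 N, if the wrist force passes 120 N, or if a joint passes its speed limit or range.

## Robot

A 7-joint arm with a two-finger parallel gripper is mounted at the origin on the work surface. World frame = base frame: x ahead of the robot, y to its left, z up, the work surface at z = 0. Lengths are in m, angles in rad, forces in N, time in s.
With the tool pointing down it reaches from about 0.4 to 0.875 m from the base axis. Payload 19.3 kg.
Tool frame: the origin (TCP) lies between the finger pads; the fingertips stand 17 mm ahead of it and the grasp point (between the pads) lies 2 mm behind it; z points along the fingers, y is the line along which they close (so a half turn about z gives the same grasp; the last joint's range is limited). The gripper opens to 85 mm and grips with 20 to 120 N. Pads are 22 mm wide; open, the fingers measure 114 mm over their backs; the gripper's body (76 mm by 85 mm) begins 54 mm behind the grasp point. The pads swing forward as they close: fully open they stand 13 mm farther back than shut.
Start: joints at [1.171, 0.521, -0.036, 1.599, 0.021, 1.021, -0.113], TCP at [0.202, -0.591, 0.248] pointing down, gripper open.
Joint ranges: [-2.91, 2.91], [-0.3, 2.13], [-1.5, 1.42], [0.17, 2.43], [-1.26, 4.41], [0.16, 1.93], [-2.52, 2.52]. Speed limits (rad/s): [1.89, 1.89, 2.39, 2.39, 3.01, 3.01, 3.01].

## Interface

Orientations are given as [roll, pitch, yaw] about the fixed x, y, z axes, in that order (R = Rz(yaw) Ry(pitch) Rx(roll)).
In Python, from workcell import bot gives the robot as it stands.
- The arm moves only by the shell command python3 -m inch 'ROWS' [FORCE]. ROWS is JSON, a list of rows, each a list of 7 numbers: the shift along the tool's x, y, z in units of 200 mm (1.0 is 200 mm), then the turn, a rotation vector about the tool's x, y, z in units of 90 degrees (1.0 is 90 degrees), then the opening, from 0 (shut) to 1 (fully open). In form: [[x, y, z, rx, ry, rz, grip], ...]. A call has 1 to 20 rows; each row is the pose to reach, as a shift and turn from the pose commanded when the call began, along the tool's axes at that moment; what a row does not reach only later rows make up. A row lasts 1/8 s, in which the tool goes at most 62.5 mm and 10.7 degrees, less where a joint would pass 70% of its speed; a pose out of reach is approached as far as the arm can. A call with a number of a shift or a turn outside -1 to 1 is refused whole. A call with a gripper value outside its range is refused whole. The fingers move at their own pace and stop on an object; FORCE is the grip in N (left out, the last holds). Time passes only in rows, so rows that repeat a pose let the fingers close. It gives the time, the measured TCP pose, the force, the opening and the grip force at its end, in the units of the state.
- bot.observe(): the state, without advancing time (a new reading comes with each control period).
- bot.grab_frame(name): name is "side" or "top" or "wrist"; returns a dict with "img" (384x512x3 uint8, red, green, blue), "z_map" (384x512 float32, m along the optical axis (not along the pixel's ray), 0 where there is no reading), "vfov" (degrees; the focal length in pixels is half the picture's height over the tangent of half this angle, whatever the lens; pixels are square), "cx", "cy" (the principal point, pixels), "rvec" (rotation vector, rad) and "tvec" (3), from world to camera coordinates, as OpenCV has them. Camera axes: x right, y down, z forward; pixel columns grow to the right and rows downward; lengths in m; the calibration is good to about 2 mm. A picture is of the moment at which its call begins.
- bot.job_done(): hands the job in; it is judged then, once.
The state is a dict: "clock": time; "qpos": joint angles; "qd": joint speeds; "joint_efforts": joint torques, N m; "position": TCP position; "tool_rot": TCP orientation; "force": force on the tool from outside, world axes, zero at the start; "moment": the same for the moment, N m; "grip_width": finger opening in m; "finger_force": force on a finger pad.
Only numpy, scipy, OpenCV 4.12 (cv2) and the standard library are available. Lean on these libraries where they do the work, as an engineer would, in place of code of your own. Each camera call takes 0.05 s, during which the arm holds its last target. There are 200 camera calls.

## Working session

There is one attempt and no reset: what is moved stays moved. The work goes in short steps, Python scripts to look and compute and a shell command to move; the robot and the scene stay as the last step left them, time stands still between calls to the robot, and variables do not carry over. Pictures are saved under pics/ and viewed, at most 14 in all, crops included, and the job is handed in when it is done.

```bash
ls; mkdir -p pics
cat > h.py <<'E'
import numpy as np, cv2
from scipy.spatial.transform import Rotation as Ro
from workcell import bot
def cam(n,save=None):
    f=bot.grab_frame(n)
    f['f']=f['img'].shape[0]/2/np.tan(np.radians(f['vfov'])/2)
    f['R']=Ro.from_rotvec(np.array(f['rvec']).ravel()).as_matrix(); f['t']=np.array(f['tvec']).ravel()
    if save: cv2.imwrite('pics/'+save+'.png',f['img'][:,:,::-1])
    np.save('/tmp/'+(save or n)+'.npy',f,allow_pickle=True)
    return f
def load(n): return np.load('/tmp/'+n+'.npy',allow_pickle=True).item()
def ray(f,u,v):
    d=f['R'].T@np.array([(u-f['cx'])/f['f'],(v-f['cy'])/f['f'],1]); return -f['R'].T@f['t'],d
def onz(f,u,v,z):
    c,d=ray(f,u,v); return c+d*(z-c[2])/d[2]
def dep(f,u,v):
    c,d=ray(f,u,v); return c+d*f['z_map'][int(v),int(u)]
def cloud(f):
    v,u=np.mgrid[:f['img'].shape[0],:f['img'].shape[1]]
    z=f['z_map']; P=np.stack([(u-f['cx'])/f['f']*z,(v-f['cy'])/f['f']*z,z],-1)
    W=(P-f['t'])@f['R']; W[z==0]=np.nan; return W
E
python3 - <<'E'
from h import *
for n in('top','side'):
    f=cam(n,n+'0'); print(n,f['f'],f['cx'],f['cy'],-f['R'].T@f['t'],f['R'][2])
print(bot.observe())
E
```

```text
pics
top 405.78139431653807 255.90535764469007 194.02763033563477 [ 0.33072019 -0.01296914  1.27471655] [ 0.14364762 -0.01077369 -0.98957025]
side 349.7308140551981 258.3285612746817 197.89267242179525 [0.30744777 0.70708524 0.93792685] [ 0.16733571 -0.64690309 -0.74398599]
{'clock': 0.1, 'qpos': array([ 1.17079908,  0.52197642, -0.03634503,  1.5999397 ,  0.02121425,
        1.02113293, -0.11277975]), 'qd': array([-0.00113997, -0.00288875,  0.00045521, -0.00275409, -0.00169603,
        0.00011556,  0.00028283]), 'joint_efforts': array([ 4.11767323e-03, -9.28501296e+01,  1.98452443e+00, -3.70538092e+01,
        1.81842840e-02,  5.46511175e-03,  8.57281930e-05]), 'position': array([ 0.20228642, -0.59104949,  0.24777342]), 'tool_rot': array([-3.14052470e+00,  7.94262985e-05,  3.29829068e-01]), 'force': array([-0.01142587,  1.15969322, -0.03944953]), 'moment': array([ 0.0021313 , -0.00864474, -0.02335322]), 'finger_force': 0.0, 'grip_width': 0.08554282103333904}
```

View pics/top0.png

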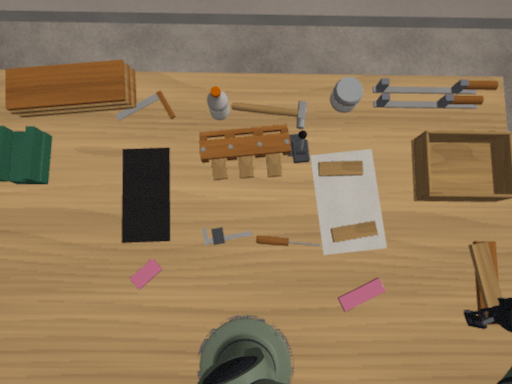

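View pics/side0.png

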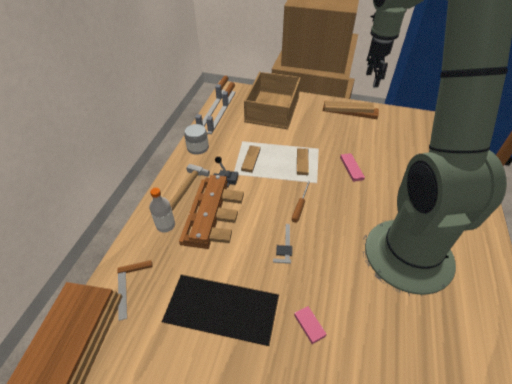

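The top view (up = +x, left = +y) shows the press at about (245,143), three offcuts at about (219,168), (246,167) and (274,165), and the lever ball at (302,134). Two slats lie on the sheet at (341,168) and (354,232), and the mat is at (146,195). The side view agrees. Next I'll enlarge the press and sheet area.

Run:
```python
from h import *
f=load('top0'); im=f['img'][:,:,::-1]
cv2.imwrite('pics/c1.png',cv2.resize(im[115:255,190:390],None,fx=4,fy=4,interpolation=cv2.INTER_CUBIC))
g=load('side0')
cv2.imwrite('pics/c2.png',cv2.resize(g['img'][140:260,175:325,::-1],None,fx=5,fy=5,interpolation=cv2.INTER_CUBIC))
```

```text
(no output)
```

View pics/c1.png

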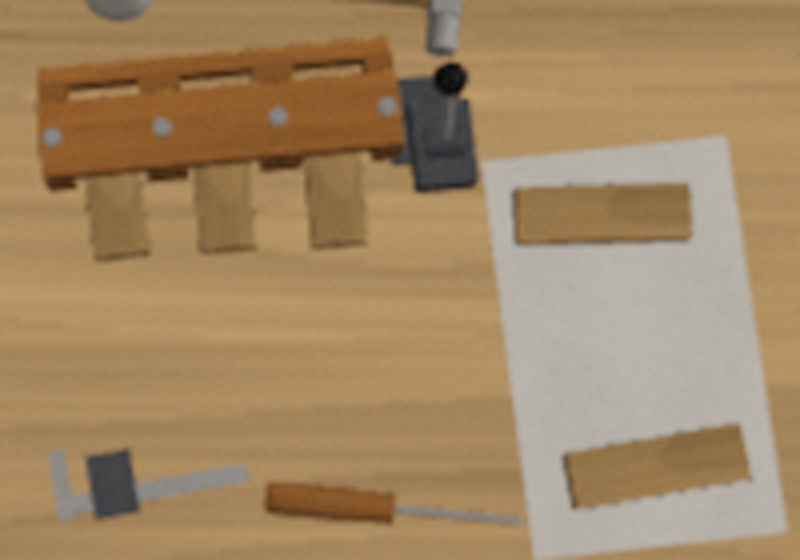

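View pics/c2.png

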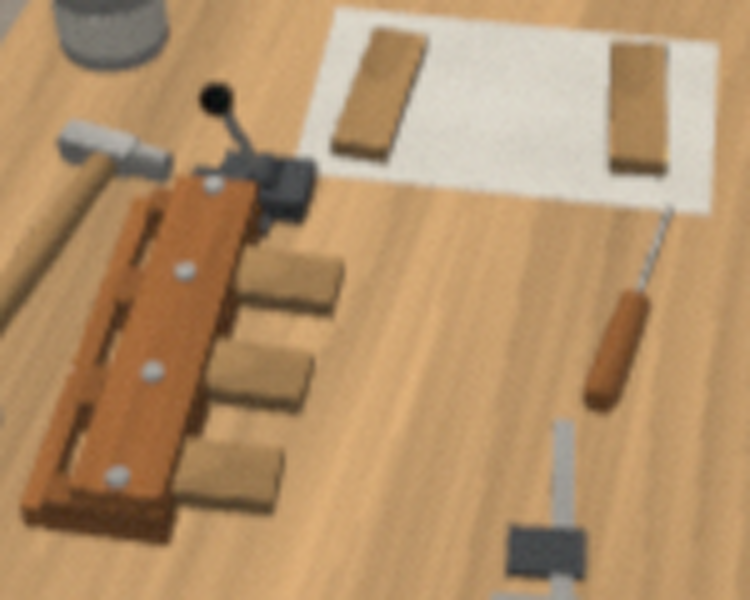

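c1 (4× crop from (190,115)): the beam spans (50,180) to (403,150), with offcuts below it at x 90–365. The ball is at (450,78), and the slats are at (603,213) and (656,466). c2 shows the same from the side. Now I'll fit these from both cameras' depth.

```bash
cat >> h.py <<'E'
def rects(W,lo,hi,box,amin=15):
    m=(W[...,2]>lo)&(W[...,2]<hi)&(W[...,0]>box[0])&(W[...,0]<box[1])&(W[...,1]>box[2])&(W[...,1]<box[3])
    n,L,st,_=cv2.connectedComponentsWithStats(m.astype(np.uint8),connectivity=4)
    out=[]
    for i in range(1,n):
        p=W[L==i]
        if len(p)<amin: continue
        (c,s,a)=cv2.minAreaRect((p[:,:2]*1000).astype(np.float32))
        if s[0]<s[1]: s=s[::-1];a-=90
        a=(a+90)%180-90
        out.append((np.round(c,1),np.round(s,1),round(a,1),np.round(np.median(p[:,2])*1000,1),len(p)))
    return out
E
python3 - <<'E'
from h import *
for n in('top0','side0'):
    f=load(n); W=cloud(f); f['W']=W
    print(n)
    for lo,hi,nm in((.04,.062,'beam'),(.011,.024,'18mm')):
        for r in rects(W,lo,hi,(.2,1,-.5,.5)): print(nm,*r)
    for r in rects(W,.08,.12,(.2,1,-.5,.5),4): print('high',*r)
f=load('top0')
for nm,pts,z in (('sheet',[(484,160),(726,136),(787,530),(535,558)],0),('slatA',[(515,186),(689,184),(691,240),(515,243)],.018),('slatB',[(565,454),(741,425),(750,478),(574,508)],.018),
 ('beam',[(50,178),(402,150)],.052),('ball',[(450,78)],.092),('oc',[(94,259),(150,254),(199,252),(255,247),(311,248),(366,244)],.018),('block',[(416,190),(476,185),(403,82),(460,78)],.025)):
    q=np.array([onz(f,(x+.5)/4-.5+190,(y+.5)/4-.5+115,z) for x,y in pts]); print(nm,np.round(q[:,:2]*1000).tolist())
g=load('side0')
print('ball side',onz(g,(215.5)/5-.5+175,(99.5)/5-.5+140,.092))
m=load('top0')['img'].sum(-1)<90
W=cloud(f)
p=W[m&(W[...,1]>.2)&(W[...,1]<.6)&(W[...,0]<.8)&(W[...,0]>.3)]; print('mat',cv2.minAreaRect((p[:,:2]*1000).astype(np.float32)),np.median(p[:,2]))
E
```

```text
top0
beam [821.7 408.7] [181.2  92.6] -36.4 51.6 193
beam [ 862.3 -422.6] [30.  15.9] 48.8 49.7 36
beam [ 808.  -292.7] [88.3 37.8] 56.0 51.4 85
beam [ 811.7 -422.8] [31.3 16.1] 52.8 49.5 32
beam [761.9  90.8] [51.8 13. ] -77.8 52.0 41
beam [659.1  10.8] [281.8  61.9] -83.7 50.7 1757
beam [ 660.6 -164.9] [8.6 8.5] 35.8 47.0 15
18mm [856.6 375.6] [133.9   9.2] 6.9 15.4 92
18mm [ 861.2 -423.5] [30.6 17. ] 56.4 19.2 21
18mm [821.8 282.4] [61.6 18.2] 31.1 13.6 73
18mm [788.4 -58.1] [229.2  26.8] 83.6 20.6 398
18mm [ 808.6 -424.7] [25.9  8.4] 75.1 17.7 19
18mm [779.4 256.8] [41.7 17.3] 27.5 13.4 56
18mm [ 750.7 -166.6] [41.6 25.4] -5.7 20.3 63
18mm [724.5 -63.8] [115.6  20.5] -86.9 21.4 117
18mm [ 7.188e+02 -4.000e-01] [22.9 16.2] -82.9 20.8 27
18mm [714.8  30.7] [26.8 17.2] -81.6 20.3 36
18mm [707.6  99. ] [77.4 20.2] -77.1 20.6 97
18mm [705.7 143.6] [26.7  8.3] -77.0 21.8 19
18mm [ 671.3 -146.7] [46.  24.3] -12.6 21.8 46
18mm [ 674.8 -181.8] [26.2 12.6] 14.3 21.9 19
18mm [607.6 -80.9] [71.8 44.8] 5.8 16.9 313
18mm [ 630.5 -182.6] [24.1 17. ] 2.1 21.9 27
18mm [600.2   7.4] [68.2 44.4] 6.
[... 2237 characters left out ...]
.5 46. ] 42.5 105.6 236
high [852.9 444.6] [132.5 122.1] 5.2 82.9 2165
sheet [[646.0, -202.0], [668.0, -399.0], [352.0, -436.0], [329.0, -239.0]]
slatA [[621.0, -224.0], [624.0, -362.0], [579.0, -363.0], [575.0, -223.0]]
slatB [[409.0, -260.0], [433.0, -398.0], [392.0, -403.0], [367.0, -266.0]]
beam [[615.0, 140.0], [640.0, -131.0]]
ball [[686.0, -164.0]]
oc [[558.0, 108.0], [563.0, 64.0], [565.0, 26.0], [569.0, -18.0], [569.0, -62.0], [573.0, -106.0]]
block [[615.0, -145.0], [620.0, -192.0], [703.0, -135.0], [707.0, -180.0]]
ball side [ 0.68722327 -0.17037628  0.092     ]
mat ((512.052001953125, 322.34619140625), (294.1264953613281, 144.30029296875), 2.433109760284424) 0.0018915717016174897
```

```bash
cat >> h.py <<'E'
TH=np.radians(6.15); O=np.array([.6351,.0068])
def pr(x,y): # press mm -> world
    c,s=np.cos(TH),np.sin(TH); return O+np.array([c*x-s*y,s*x+c*y])/1000
def inpr(p):
    c,s=np.cos(TH),np.sin(TH); d=(np.array(p)[:2]-O)*1000; return np.round([c*d[0]+s*d[1],-s*d[0]+c*d[1]],1)
def plan(*T):
    """targets (x,y,z,yaw_deg), rows per call in tool axes"""
    o=bot.observe(); p=np.array(o['position']); R=Ro.from_euler('xyz',o['tool_rot'])
    print('at',np.round(p,4),np.round(o['tool_rot'],3),'press',inpr(p))
    for t in T:
        G=np.array(t[:3],float); RG=Ro.from_euler('xyz',[np.pi,0,np.radians(t[3])])
        d0=R.inv().apply(G-p); a=(R.inv()*RG).as_rotvec()
        k=int(max(np.ceil(max(abs(d0))/.2-.001),np.ceil(max(abs(a))/1.571-.01),1))
        for i in range(k):
            d=R.inv().apply((G-p)/(k-i)); a=(R.inv()*RG).as_rotvec()/(k-i)
            n=max(np.linalg.norm(d)/.0625,np.degrees(np.linalg.norm(a))/10.7)
            print(t,np.round(d/.2,3).tolist(),np.round(a/1.5708,3).tolist(),'n=%.1f'%n)
            p=p+R.apply(d); R=R*Ro.from_rotvec(a)
E
python3 - <<'E'
from h import *
a=pr(75,-175)
plan((*a,.2,6.15),(*a,.094,6.15),(*pr(-14,-175),.094,6.15))
E
```

```text
at [ 0.2023 -0.591   0.2478] [-3.141  0.     0.33 ] press [-494.4 -548. ]
(np.float64(0.7284164194524108), np.float64(-0.1591579641372529), 0.2, 6.15) [0.797, -0.298, 0.06] [-0.0, 0.0, 0.035] n=2.7
(np.float64(0.7284164194524108), np.float64(-0.1591579641372529), 0.2, 6.15) [0.779, -0.342, 0.06] [-0.0, 0.0, 0.035] n=2.7
(np.float64(0.7284164194524108), np.float64(-0.1591579641372529), 0.2, 6.15) [0.759, -0.384, 0.06] [-0.0, 0.0, 0.035] n=2.7
(np.float64(0.7284164194524108), np.float64(-0.1591579641372529), 0.2, 6.15) [0.737, -0.426, 0.06] [-0.0, 0.0, 0.035] n=2.7
(np.float64(0.7284164194524108), np.float64(-0.1591579641372529), 0.094, 6.15) [-0.0, 0.0, 0.53] [0.0, -0.0, -0.0] n=1.7
(np.float64(0.6399286293480644), np.float64(-0.16869269027118766), 0.094, 6.15) [-0.445, 0.0, 0.0] [-0.0, 0.0, 0.0] n=1.4
```

```bash
python3 -m inch '[[0.797,-0.298,0.06,0,0,0.035,0],[0.797,-0.298,0.06,0,0,0.035,0],[0.797,-0.298,0.06,0,0,0.035,0],[0.797,-0.298,0.06,0,0,0.035,0]]' && python3 -m inch '[[0.779,-0.342,0.06,0,0,0.035,0],[0.779,-0.342,0.06,0,0,0.035,0],[0.779,-0.342,0.06,0,0,0.035,0],[0.779,-0.342,0.06,0,0,0.035,0]]' && python3 -m inch '[[0.759,-0.384,0.06,0,0,0.035,0],[0.759,-0.384,0.06,0,0,0.035,0],[0.759,-0.384,0.06,0,0,0.035,0],[0.759,-0.384,0.06,0,0,0.035,0]]' && python3 -m inch '[[0.737,-0.426,0.06,0,0,0.035,0],[0.737,-0.426,0.06,0,0,0.035,0],[0.737,-0.426,0.06,0,0,0.035,0],[0.737,-0.426,0.06,0,0,0.035,0],[0.737,-0.426,0.06,0,0,0.035,0]]'
python3 - <<'E'
from h import *
a=pr(75,-175)
plan((*a,.2,6.15),(*a,.094,6.15),(*pr(-14,-175),.094,6.15))
E
```

```text
clock: 0.6
position: [0.337, -0.4806, 0.2359]
tool_rot: [-3.14, -0.001, 0.28]
force: [0.3, -1.6, -0.9]
grip_width: 0.0123
finger_force: 0.0
clock: 1.1
position: [0.4675, -0.3728, 0.2237]
tool_rot: [-3.14, -0.0, 0.224]
force: [-0.9, -0.2, 0.0]
grip_width: -0.0001
finger_force: 0.0
clock: 1.6
position: [0.5982, -0.265, 0.2114]
tool_rot: [-3.14, 0.0, 0.168]
force: [-0.8, -0.6, -0.4]
grip_width: 0.0003
finger_force: 0.0
clock: 2.22
position: [0.7272, -0.1613, 0.2]
tool_rot: [3.141, 0.001, 0.108]
force: [1.0, -0.1, 0.4]
grip_width: -0.0001
finger_force: 0.0
at [ 0.7272 -0.1613  0.2   ] [3.141e+00 1.000e-03 1.080e-01] press [  73.5 -177. ]
(np.float64(0.7284164194524108), np.float64(-0.1591579641372529), 0.2, 6.15) [0.007, -0.01, 0.0] [0.001, 0.001, 0.0] n=0.0
(np.float64(0.7284164194524108), np.float64(-0.1591579641372529), 0.094, 6.15) [-0.0, -0.0, 0.53] [-0.0, -0.0, -0.0] n=1.7
(np.float64(0.6399286293480644), np.float64(-0.16869269027118766), 0.094, 6.15) [-0.445, 0.0, -0.0] [-0.0, -0.0, 0.0] n=1.4
```

```bash
python3 -m inch '[[0,-0.01,0.53,0,0,0,0],[0,-0.01,0.53,0,0,0,0],[0,-0.01,0.53,0,0,0,0]]' && python3 -m inch '[[-0.06,0,0,0,0,0,0],[-0.12,0,0,0,0,0,0],[-0.18,0,0,0,0,0,0],[-0.24,0,0,0,0,0,0],[-0.3,0,0,0,0,0,0],[-0.36,0,0,0,0,0,0],[-0.4,0,0,0,0,0,0],[-0.42,0,0,0,0,0,0],[-0.42,0,0,0,0,0,0]]'
python3 - <<'E'
from h import *
for n in('top','side'):
    f=cam(n,n+'1'); 
    W=cloud(f)
    print(rects(W,.075,.125,(.5,.74,-.19,-.12),4))
cv2.imwrite('pics/c3.png',cv2.resize(f['img'][120:240,175:325,::-1],None,fx=4,fy=4))
E
```

```text
clock: 2.6
position: [0.7253, -0.1587, 0.0917]
tool_rot: [-3.141, 0.005, 0.108]
force: [-0.3, -0.0, 1.2]
grip_width: 0.0002
finger_force: 0.0
clock: 3.72
position: [0.6443, -0.1662, 0.0943]
tool_rot: [-3.142, 0.0, 0.11]
force: [0.6, 0.4, -0.7]
grip_width: 0.0005
finger_force: 0.0
[]
[(array([ 627.9, -165.7]), array([43.7, 27. ]), 40.6, np.float64(100.1), 91)]
```

View pics/c3.png

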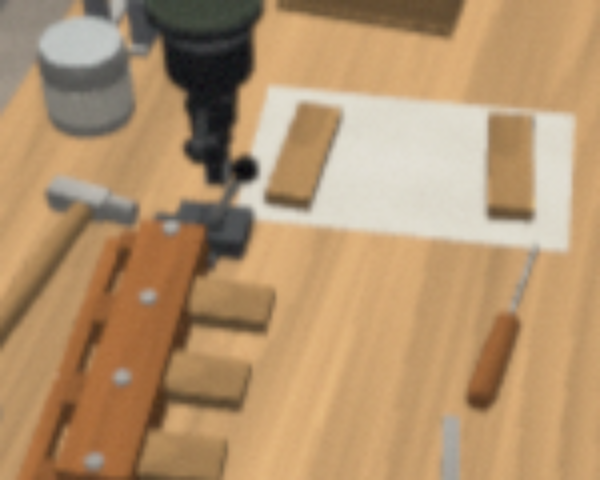

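The lever now leans to the front, with its ball at crop (245,169). I'll keep pushing until it meets the end stop.

```bash
python3 - <<'E'
from h import *
f=load('side1'); p=onz(f,235.9,161.9,.094); print(p,inpr(p))
E
python3 -m inch '[[-0.02,0,0,0,0,0,0],[-0.04,0,0,0,0,0,0],[-0.05,0,0,0,0,0,0],[-0.05,0,0,0,0,0,0]]'
```

```text
[ 0.61889211 -0.17282615  0.094     ] [ -35.4 -176.9]
clock: 4.32
position: [0.6393, -0.1662, 0.0948]
tool_rot: [3.141, -0.011, 0.112]
force: [35.1, -0.3, -24.1]
grip_width: -0.0001
finger_force: 17.1
```

End stop reached (35 N), so I back off and go for the offcuts.

```bash
python3 -m inch '[[0.2,0,0,0,0,0,0],[0.2,0,-0.4,0,0,0,0],[0.2,0,-0.4,0,0,0,0],[0.2,0,-0.4,0,0,0,0.95]]'
python3 - <<'E'
from h import *
for n in('top','side'):
    f=cam(n,n+'2'); 
    print(rects(cloud(f),.075,.125,(.5,.74,-.22,-.12),4))
for a,b in (((558,108),(563,64)),((565,26),(569,-18)),((569,-62),(573,-106))):
    print(inpr((np.array(a)+b)/2000))
g=pr(-37,-89)
plan((*g,.12,6.15),(*g,.022,6.15),(*pr(-100,-89),.022,6.15),(*pr(-100,-89),.1,6.15),(.597,.320,.1,6.15),(.597,.320,.026,6.15))
E
```

```text
clock: 4.82
position: [0.6747, -0.1631, 0.1758]
tool_rot: [3.141, -0.002, 0.11]
force: [0.3, -1.1, -0.1]
grip_width: 0.017
finger_force: 0.0
[]
[(array([ 615.5, -170.1]), array([24.3, 23. ]), 36.9, np.float64(98.9), 47)]
[-65.7  86.7]
[-68.    4.5]
[-73.5 -83.4]
at [ 0.6737 -0.1629  0.1737] [-3.141e+00  1.000e-03  1.100e-01] press [  20.2 -172.8]
(np.float64(0.6078476673265099), np.float64(-0.0856516650139597), 0.12, 6.15) [-0.285, -0.42, 0.269] [-0.0, 0.001, 0.002] n=1.8
(np.float64(0.6078476673265099), np.float64(-0.0856516650139597), 0.022, 6.15) [-0.0, 0.0, 0.49] [0.0, -0.0, -0.0] n=1.6
(np.float64(0.5452102428706243), np.float64(-0.09240096553573374), 0.022, 6.15) [-0.315, 0.0, -0.0] [0.0, -0.0, -0.0] n=1.0
(np.float64(0.5452102428706243), np.float64(-0.09240096553573374), 0.1, 6.15) [-0.0, 0.0, -0.39] [-0.0, -0.0, -0.0] n=1.2
(0.597, 0.32, 0.1, 6.15) [0.159, -0.674, -0.0] [-0.0, -0.0, -0.0] n=2.2
(0.597, 0.32, 0.1, 6.15) [0.159, -0.674, -0.0] [-0.0, -0.0, -0.0] n=2.2
(0.597, 0.32, 0.1, 6.15) [0.159, -0.674, -0.0] [-0.0, -0.0, -0.0] n=2.2
(0.597, 0.32, 0.026, 6.15) [0.0, -0.0, 0.37] [-0.0, -0.0, -0.0] n=1.2
```

```bash
python3 -m inch '[[-0.285,-0.445,0.27,0,0,0,1],[-0.285,-0.445,0.27,0,0,0,1],[-0.285,-0.445,0.27,0,0,0,1],[-0.285,-0.445,0.27,0,0,0,1],[-0.285,-0.445,0.27,0,0,0,1]]' 60 && python3 -m inch '[[0,0,0.25,0,0,0,1],[0,0,0.49,0,0,0,1],[0,0,0.49,0,0,0,1],[0,0,0.49,0,0,0,0],[0,0,0.49,0,0,0,0],[0,0,0.49,0,0,0,0],[0,0,0.49,0,0,0,0],[0,0,0.49,0,0,0,0]]'
```

```text
clock: 5.55
position: [0.6083, -0.0816, 0.1203]
tool_rot: [3.141, -0.0, 0.109]
force: [0.2, 0.1, -0.2]
grip_width: 0.0853
finger_force: 0.0
clock: 6.55
position: [0.6089, -0.0809, 0.0245]
tool_rot: [3.141, -0.003, 0.109]
force: [-2.1, -0.2, 13.8]
grip_width: 0.043
finger_force: 59.9
```

Run:
```python
from h import *
cam('wrist','w0')
plan((*pr(-37,-84),.022,6.15))
```

```text
at [ 0.6089 -0.0809  0.0245] [ 3.141e+00 -3.000e-03  1.090e-01] press [-35.4 -84.4]
(np.float64(0.6073120085549405), np.float64(-0.08068044085079418), 0.022, 6.15) [-0.008, -0.002, 0.012] [0.0, -0.002, 0.001] n=0.0
```

View pics/w0.png

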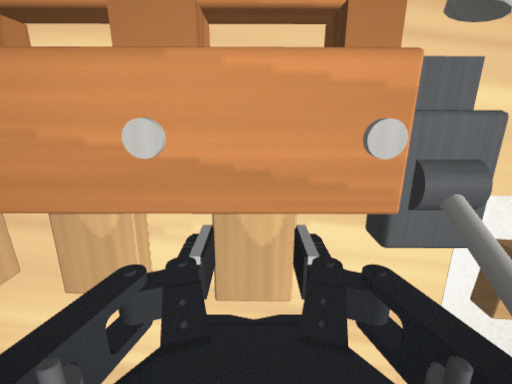

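The wrist view shows the offcut between the pads at (255,255) and the lever forward. Next, draw it out and carry it to the mat.

```bash
python3 -m inch '[[-0.1,0,-0.015,0,0,0,0],[-0.2,0,-0.015,0,0,0,0],[-0.32,0,-0.015,0,0,0,0],[-0.32,0,-0.2,0,0,0,0],[-0.32,0,-0.4,0,0,0,0],[-0.32,0,-0.4,0,0,0,0]]' && python3 -m inch '[[0.16,-0.67,0,0,0,0,0],[0.16,-0.67,0,0,0,0,0],[0.16,-0.67,0,0,0,0,0],[0.16,-0.67,0,0,0,0,0]]' && python3 -m inch '[[0.16,-0.67,0,0,0,0,0],[0.16,-0.67,0,0,0,0,0],[0.16,-0.67,0,0,0,0,0],[0.16,-0.67,0,0,0,0,0]]' && python3 -m inch '[[0.16,-0.67,0,0,0,0,0],[0.16,-0.67,0,0,0,0,0],[0.16,-0.67,0,0,0,0,0],[0.16,-0.67,0,0,0,0,0]]'
python3 - <<'E'
from h import *
plan((.597,.320,.1,6.15),(.597,.320,.028,6.15))
E
```

```text
clock: 7.35
position: [0.5461, -0.088, 0.106]
tool_rot: [3.14, -0.006, 0.11]
force: [0.9, -0.7, -1.3]
grip_width: 0.0439
finger_force: 40.6
clock: 7.85
position: [0.5612, 0.0496, 0.1022]
tool_rot: [3.142, 0.0, 0.112]
force: [-0.6, -1.7, -0.4]
grip_width: 0.0429
finger_force: 65.6
clock: 8.35
position: [0.5786, 0.1845, 0.1021]
tool_rot: [3.141, 0.0, 0.109]
force: [0.4, -1.0, 0.8]
grip_width: 0.0429
finger_force: 65.6
clock: 8.85
position: [0.5961, 0.3203, 0.102]
tool_rot: [3.14, 0.0, 0.108]
force: [-0.3, -1.2, -0.6]
grip_width: 0.0428
finger_force: 65.6
at [0.5961 0.3203 0.102 ] [3.14  0.    0.108] press [ -5.2 315.9]
(0.597, 0.32, 0.1, 6.15) [0.004, 0.002, 0.01] [0.001, 0.0, 0.001] n=0.0
(0.597, 0.32, 0.028, 6.15) [-0.0, -0.0, 0.36] [-0.0, -0.0, -0.0] n=1.2
```

```bash
python3 -m inch '[[0,0,0.2,0,0,0,0],[0,0,0.36,0,0,0,0],[0,0,0.365,0,0,0,0],[0,0,0.365,0,0,0,0.5],[0,0,0.365,0,0,0,1],[0,0,0.365,0,0,0,1],[0,0,0.365,0,0,0,1],[0,0,0,0,0,0,1],[0,0,0,0,0,0,1]]'
python3 - <<'E'
from h import *
f=cam('top','top3'); print(rects(cloud(f),.012,.027,(.35,.7,.22,.45)))
g=pr(-35,4);h=pr(-100,4); 
plan((*g,.12,6.15),(*g,.025,6.15),(*h,.028,6.15),(*h,.1,6.15),(.499,.322,.1,6.15),(.499,.322,.029,6.15))
E
```

```text
clock: 9.98
position: [0.5972, 0.3234, 0.1064]
tool_rot: [-3.139, -0.005, 0.11]
force: [0.4, 0.2, -0.0]
grip_width: 0.0854
finger_force: 0.0
[(array([592.8, 311.7]), array([65.5, 31.8]), 28.5, np.float64(19.6), 154)]
at [0.5969 0.3232 0.106 ] [-3.14  -0.004  0.11 ] press [ -4.1 318.7]
(np.float64(0.5998729038405858), np.float64(0.007027367929546842), 0.12, 6.15) [-0.079, 0.787, -0.037] [-0.001, -0.001, 0.001] n=2.5
(np.float64(0.5998729038405858), np.float64(0.007027367929546842), 0.12, 6.15) [-0.078, 0.787, -0.036] [-0.001, -0.001, 0.001] n=2.5
(np.float64(0.5998729038405858), np.float64(0.007027367929546842), 0.025, 6.15) [0.0, -0.0, 0.475] [0.0, 0.0, 0.0] n=1.5
(np.float64(0.535246989719434), np.float64(6.380389914505385e-05), 0.028, 6.15) [-0.325, 0.0, -0.015] [-0.0, 0.0, 0.0] n=1.0
(np.float64(0.535246989719434), np.float64(6.380389914505385e-05), 0.1, 6.15) [0.0, 0.0, -0.36] [-0.0, -0.0, -0.0] n=1.2
(0.499, 0.322, 0.1, 6.15) [-0.004, -0.81, -0.0] [-0.0, -0.0, -0.0] n=2.6
(0.499, 0.322, 0.1, 6.15) [-0.004, -0.81, -0.0] [-0.0, -0.0, -0.0] n=2.6
(0.499, 0.322, 0.029, 6.15) [-0.0, 0.0, 0.355] [-0.0, -0.0, -0.0] n=1.1
```

```bash
python3 -m inch '[[-0.08,0.787,-0.037,0,0,0,1],[-0.08,0.787,-0.037,0,0,0,1],[-0.08,0.787,-0.037,0,0,0,1],[-0.08,0.787,-0.037,0,0,0,1]]' && python3 -m inch '[[-0.078,0.787,-0.037,0,0,0,1],[-0.078,0.787,-0.037,0,0,0,1],[-0.078,0.787,-0.037,0,0,0,1],[-0.078,0.787,-0.037,0,0,0,1],[-0.078,0.787,-0.037,0,0,0,1]]'
python3 - <<'E'
from h import *
W=cloud(cam('top','top4')); print(rects(W,.012,.027,(.35,.7,.22,.45)))
g=pr(-35,4); plan((*g,.025,6.15))
E
python3 -m inch '[[0,0,0.25,0,0,0,1],[0,0,0.475,0,0,0,1],[0,0,0.475,0,0,0,1],[0,0,0.475,0,0,0,0],[0,0,0.475,0,0,0,0],[0,0,0.475,0,0,0,0],[0,0,0.475,0,0,0,0],[0,0,0.475,0,0,0,0]]'
```

```text
clock: 10.52
position: [0.597, 0.1608, 0.1093]
tool_rot: [3.14, 0.001, 0.106]
force: [1.1, 1.0, -0.5]
grip_width: 0.0851
finger_force: 0.0
clock: 11.15
position: [0.5986, 0.0078, 0.1166]
tool_rot: [-3.141, 0.0, 0.111]
force: [-0.5, 0.5, 0.5]
grip_width: 0.0854
finger_force: 0.0
[(array([604.4, 324. ]), array([91.5, 45.9]), 5.6, np.float64(19.5), 412)]
at [0.5986 0.0081 0.1167] [-3.141  0.     0.112] press [-36.1   5.2]
(np.float64(0.5998729038405858), np.float64(0.007027367929546842), 0.025, 6.15) [0.006, 0.006, 0.458] [-0.001, 0.0, 0.003] n=1.5
clock: 12.2
position: [0.5997, 0.0063, 0.0241]
tool_rot: [-3.141, -0.003, 0.11]
force: [-1.8, 1.5, 13.3]
grip_width: 0.0431
finger_force: 59.9
```

```bash
python3 -m inch '[[-0.1,0,-0.015,0,0,0,0],[-0.2,0,-0.015,0,0,0,0],[-0.325,0,-0.015,0,0,0,0],[-0.325,0,-0.2,0,0,0,0],[-0.325,0,-0.39,0,0,0,0],[-0.325,0,-0.39,0,0,0,0]]' && python3 -m inch '[[-0.025,-0.81,0,0,0,0,0],[-0.025,-0.81,0,0,0,0,0],[-0.025,-0.81,0,0,0,0,0],[-0.025,-0.81,0,0,0,0,0]]' && python3 -m inch '[[-0.025,-0.81,0,0,0,0,0],[-0.025,-0.81,0,0,0,0,0],[-0.025,-0.81,0,0,0,0,0],[-0.025,-0.81,0,0,0,0,0],[-0.025,-0.81,0,0,0,0,0]]'
python3 - <<'E'
from h import *
plan((.491,.322,.028,6.15))
E
```

```text
clock: 12.95
position: [0.5359, -0.001, 0.1036]
tool_rot: [3.141, -0.006, 0.11]
force: [0.0, 0.4, -1.1]
grip_width: 0.0432
finger_force: 61.7
clock: 13.45
position: [0.5106, 0.1627, 0.1001]
tool_rot: [-3.14, -0.0, 0.115]
force: [-0.9, -0.6, -0.0]
grip_width: 0.0437
finger_force: 61.6
clock: 14.08
position: [0.4891, 0.3183, 0.0999]
tool_rot: [3.141, 0.0, 0.109]
force: [-0.7, -0.8, -0.9]
grip_width: 0.043
finger_force: 61.6
at [0.4891 0.3183 0.0999] [3.141 0.    0.109] press [-111.8  325.4]
(0.491, 0.322, 0.028, 6.15) [0.012, -0.018, 0.36] [0.001, 0.0, 0.001] n=1.2
```

```bash
python3 -m inch '[[0.012,-0.018,0.2,0,0,0,0],[0.012,-0.018,0.36,0,0,0,0],[0.012,-0.018,0.365,0,0,0,0],[0.012,-0.018,0.365,0,0,0,0.5],[0.012,-0.018,0.365,0,0,0,1],[0.012,-0.018,0.365,0,0,0,1],[0.012,-0.018,0.365,0,0,0,1],[0.012,-0.018,0,0,0,0,1],[0.012,-0.018,0,0,0,0,1]]'
python3 - <<'E'
from h import *
g=pr(-35,88);h=pr(-100,88); 
plan((*g,.1,6.15),(*g,.025,6.15),(*h,.028,6.15),(*h,.1,6.15),(.388,.322,.1,6.15),(.388,.322,.028,6.15))
E
```

```text
clock: 15.2
position: [0.4919, 0.3247, 0.1035]
tool_rot: [-3.139, -0.004, 0.11]
force: [0.6, 0.3, 0.2]
grip_width: 0.0859
finger_force: 0.0
at [0.4919 0.3247 0.1035] [-3.139 -0.004  0.11 ] press [-108.3  331.4]
(np.float64(0.5908738364782204), np.float64(0.09054393387072769), 0.1, 6.15) [0.182, 0.609, 0.008] [-0.001, -0.001, 0.001] n=2.0
(np.float64(0.5908738364782204), np.float64(0.09054393387072769), 0.1, 6.15) [0.182, 0.609, 0.008] [-0.001, -0.001, 0.001] n=2.0
(np.float64(0.5908738364782204), np.float64(0.09054393387072769), 0.025, 6.15) [0.0, -0.0, 0.375] [0.0, 0.0, 0.0] n=1.2
(np.float64(0.5262479223570686), np.float64(0.08358036984032591), 0.028, 6.15) [-0.325, -0.0, -0.015] [-0.0, 0.0, 0.0] n=1.0
(np.float64(0.5262479223570686), np.float64(0.08358036984032591), 0.1, 6.15) [-0.0, 0.0, -0.36] [0.0, -0.0, -0.0] n=1.2
(0.388, 0.322, 0.1, 6.15) [-0.28, -0.63, -0.0] [0.0, -0.0, -0.0] n=2.2
(0.388, 0.322, 0.1, 6.15) [-0.28, -0.63, -0.0] [0.0, -0.0, -0.0] n=2.2
(0.388, 0.322, 0.028, 6.15) [-0.0, 0.0, 0.36] [0.0, -0.0, -0.0] n=1.2
```

```bash
python3 -m inch '[[0.182,0.609,0,0,0,0,1],[0.182,0.609,0,0,0,0,1],[0.182,0.609,0,0,0,0,1],[0.182,0.609,0,0,0,0,1]]' && python3 -m inch '[[0.182,0.609,0,0,0,0,1],[0.182,0.609,0,0,0,0,1],[0.182,0.609,0,0,0,0,1],[0.182,0.609,0,0,0,0,1],[0.182,0.609,0,0,0,0,1]]'
python3 - <<'E'
from h import *
W=cloud(cam('top','top5')); print(rects(W,.012,.027,(.35,.7,.22,.45)))
g=pr(-35,88); plan((*g,.025,6.15))
E
python3 -m inch '[[0,0,0.2,0,0,0,1],[0,0,0.385,0,0,0,1],[0,0,0.385,0,0,0,1],[0,0,0.385,0,0,0,0],[0,0,0.385,0,0,0,0],[0,0,0.385,0,0,0,0],[0,0,0.385,0,0,0,0],[0,0,0.385,0,0,0,0]]'
```

```text
clock: 15.7
position: [0.54, 0.2069, 0.1]
tool_rot: [-3.141, 0.0, 0.109]
force: [-1.3, 0.2, 0.3]
grip_width: 0.0853
finger_force: 0.0
clock: 16.32
position: [0.5891, 0.092, 0.1001]
tool_rot: [-3.141, 0.0, 0.113]
force: [-0.4, -0.3, -0.7]
grip_width: 0.0856
finger_force: 0.0
[(array([604. , 324.7]), array([91.4, 47.3]), 5.7, np.float64(19.9), 415), (array([504.2, 326.2]), array([90.1, 46.2]), 6.8, np.float64(19.9), 429)]
at [0.5892 0.0917 0.1001] [-3.141  0.     0.113] press [-36.6  89.3]
(np.float64(0.5908738364782204), np.float64(0.09054393387072769), 0.025, 6.15) [0.008, 0.007, 0.375] [-0.0, 0.0, 0.003] n=1.2
clock: 17.38
position: [0.5904, 0.09, 0.0248]
tool_rot: [-3.141, -0.002, 0.11]
force: [-3.4, 0.8, 14.6]
grip_width: 0.0428
finger_force: 59.7
```

```bash
python3 -m inch '[[-0.1,0,-0.015,0,0,0,0],[-0.2,0,-0.015,0,0,0,0],[-0.325,0,-0.015,0,0,0,0],[-0.325,0,-0.2,0,0,0,0],[-0.325,0,-0.39,0,0,0,0],[-0.325,0,-0.39,0,0,0,0]]' && python3 -m inch '[[-0.28,-0.63,0,0,0,0,0],[-0.28,-0.63,0,0,0,0,0],[-0.28,-0.63,0,0,0,0,0],[-0.28,-0.63,0,0,0,0,0]]' && python3 -m inch '[[-0.28,-0.63,0,0,0,0,0],[-0.28,-0.63,0,0,0,0,0],[-0.28,-0.63,0,0,0,0,0],[-0.28,-0.63,0,0,0,0,0],[-0.28,-0.63,0,0,0,0,0]]'
python3 - <<'E'
from h import *
plan((.388,.322,.028,6.15))
E
```

```text
clock: 18.12
position: [0.5267, 0.0827, 0.1043]
tool_rot: [-3.141, -0.005, 0.11]
force: [1.2, -0.1, -1.1]
grip_width: 0.0431
finger_force: 61.3
clock: 18.62
position: [0.4553, 0.202, 0.101]
tool_rot: [3.142, -0.0, 0.112]
force: [0.6, -1.1, 0.8]
grip_width: 0.0432
finger_force: 61.3
clock: 19.25
position: [0.3875, 0.3187, 0.1011]
tool_rot: [3.141, -0.0, 0.107]
force: [-0.1, -0.5, -0.4]
grip_width: 0.0433
finger_force: 61.3
at [0.3875 0.3187 0.1011] [ 3.141 -0.     0.107] press [-212.8  336.6]
(0.388, 0.322, 0.028, 6.15) [0.004, -0.016, 0.365] [0.001, -0.0, -0.0] n=1.2
```

```bash
python3 -m inch '[[0.004,-0.016,0.2,0,0,0,0],[0.004,-0.016,0.36,0,0,0,0],[0.004,-0.016,0.37,0,0,0,0],[0.004,-0.016,0.37,0,0,0,0.5],[0.004,-0.016,0.37,0,0,0,1],[0.004,-0.016,0.37,0,0,0,1],[0.004,-0.016,0.37,0,0,0,1],[0.004,-0.016,-0.3,0,0,0,1],[0.004,-0.016,-0.3,0,0,0,1],[0.004,-0.016,-0.3,0,0,0,1]]'
python3 - <<'E'
from h import *
for n in('top','side'):
    W=cloud(cam(n,n+'6'))
    for r in rects(W,.011,.027,(.3,.72,-.46,-.2),100): print(*r)
    for r in rects(W,.012,.027,(.3,.72,.22,.45),100): print(*r)
plan((.6005,-.3335,.16,91.8),(.6005,-.3335,.025,91.8))
E
```

```text
clock: 20.5
position: [0.3877, 0.325, 0.165]
tool_rot: [-3.138, -0.005, 0.11]
force: [-0.3, 0.5, 0.3]
grip_width: 0.085
finger_force: 0.0
[ 599.  -292.9] [140.3  46.6] -87.2 16.9 615
[ 423.1 -296. ] [140.5  45.1] -79.6 16.8 647
[603.9 324. ] [91.4 46.8] 4.8 19.7 417
[504.1 326.7] [91.1 46. ] 7.0 19.8 425
[433.5 332. ] [45.9 27.9] -83.9 19.7 121
[372.2 323.2] [46.1 29.1] -81.7 19.8 146
[ 600.7 -296.4] [143.5  44.9] -89.9 19.2 218
[605.  320.8] [90.2 46.5] 7.1 21.6 527
[505.1 323.1] [90.2 46.8] 6.4 21.5 549
[403.5 324.3] [90.1 47.2] 7.8 21.6 509
at [0.3869 0.3243 0.1623] [-3.14e+00 -2.00e-03  1.10e-01] press [-212.8  342.3]
(0.6005, -0.3335, 0.16, 91.8) [0.175, 0.847, 0.002] [0.0, -0.0, -0.238] n=2.8
(0.6005, -0.3335, 0.16, 91.8) [-0.145, 0.852, 0.002] [0.0, -0.0, -0.238] n=2.8
(0.6005, -0.3335, 0.16, 91.8) [-0.446, 0.741, 0.002] [0.0, -0.0, -0.238] n=2.8
(0.6005, -0.3335, 0.16, 91.8) [-0.685, 0.527, 0.002] [0.0, -0.0, -0.238] n=2.8
(0.6005, -0.3335, 0.025, 91.8) [0.0, -0.0, 0.675] [-0.0, 0.0, -0.0] n=2.2
```

All offcuts are on the mat, and slat B has been knocked to (423,-296). On to slat A.

```bash
python3 -m inch '[[0.175,0.847,0,0,0,-0.238,1],[0.175,0.847,0,0,0,-0.238,1],[0.175,0.847,0,0,0,-0.238,1],[0.175,0.847,0,0,0,-0.238,1]]' && python3 -m inch '[[-0.145,0.852,0,0,0,-0.238,1],[-0.145,0.852,0,0,0,-0.238,1],[-0.145,0.852,0,0,0,-0.238,1],[-0.145,0.852,0,0,0,-0.238,1]]' && python3 -m inch '[[-0.446,0.741,0,0,0,-0.238,1],[-0.446,0.741,0,0,0,-0.238,1],[-0.446,0.741,0,0,0,-0.238,1],[-0.446,0.741,0,0,0,-0.238,1]]' && python3 -m inch '[[-0.685,0.527,0,0,0,-0.238,1],[-0.685,0.527,0,0,0,-0.238,1],[-0.685,0.527,0,0,0,-0.238,1],[-0.685,0.527,0,0,0,-0.238,1],[-0.685,0.527,0,0,0,-0.238,1]]'
python3 - <<'E'
from h import *
plan((.6005,-.3335,.1,92),(.6005,-.3335,.025,92))
W=cloud(cam('wrist','w1'))
for r in rects(W,.011,.027,(.3,.72,-.5,-.15),100): print(*r)
E
```

```text
clock: 21.1
position: [0.4402, 0.1552, 0.1597]
tool_rot: [3.141, 0.003, 0.478]
force: [-0.2, 0.1, 0.1]
grip_width: 0.0854
finger_force: 0.0
clock: 21.6
position: [0.4936, -0.0089, 0.1597]
tool_rot: [-3.141, 0.002, 0.852]
force: [-0.1, 1.3, 0.0]
grip_width: 0.0855
finger_force: 0.0
clock: 22.1
position: [0.5472, -0.172, 0.1594]
tool_rot: [-3.14, 0.0, 1.227]
force: [-0.7, 0.6, -0.4]
grip_width: 0.0857
finger_force: 0.0
clock: 22.72
position: [0.6013, -0.331, 0.1599]
tool_rot: [-3.14, -0.002, 1.607]
force: [0.1, 0.4, 0.0]
grip_width: 0.0853
finger_force: 0.0
at [ 0.6013 -0.331   0.1599] [-3.140e+00 -2.000e-03  1.607e+00] press [ -69.8 -332.3]
(0.6005, -0.3335, 0.1, 92) [-0.013, -0.004, 0.299] [-0.001, -0.001, 0.001] n=1.0
(0.6005, -0.3335, 0.025, 92) [-0.0, -0.0, 0.375] [-0.0, -0.0, -0.0] n=1.2
[ 656.5 -178.3] [70.3 29.3] 5.3 24.6 2433
[ 425.6 -298. ] [140.   46.7] -79.2 17.5 6941
[ 601.9 -295.4] [139.5  45. ] -87.9 17.7 6420
```

View pics/w1.png

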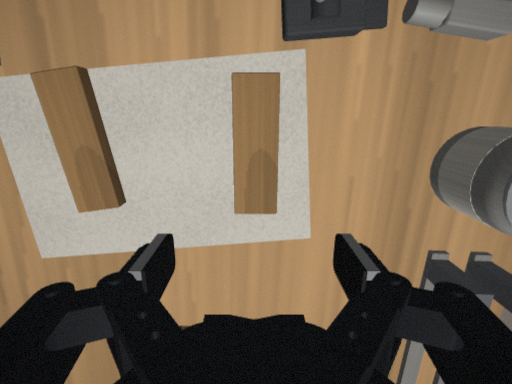

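The wrist view shows slat A centred ahead of the fingers, at (255,143) and in line with them. Slat B is at (80,140). Descend and grip.

```bash
python3 -m inch '[[-0.013,0,0.3,0,0,0,1],[-0.013,0,0.6,0,0,0,1],[-0.013,0,0.67,0,0,0,1],[-0.013,0,0.67,0,0,0,1],[-0.013,0,0.67,0,0,0,0],[-0.013,0,0.67,0,0,0,0],[-0.013,0,0.67,0,0,0,0],[-0.013,0,0.67,0,0,0,0],[-0.013,0,0.67,0,0,0,0]]' 80 && python3 -m inch '[[0,0,-0.4,0,0,0,0],[0,0,-0.9,0,0,0,0],[0,0,-0.9,0,0,0,0],[0,0,-0.9,0,0,0,0],[0,0,-0.9,0,0,0,0]]'
python3 - <<'E'
from h import *
h=pr(-145,-90)
plan((*h,.2,6.15),(*h,.027,6.15),(*pr(-33,-90),.027,6.15))
W=cloud(cam('side','s7'))
for r in rects(W,.1,.21,(.4,.72,-.5,-.2),50): print(*r)
E
```

```text
clock: 23.9
position: [0.6018, -0.3367, 0.0293]
tool_rot: [3.14, 0.001, 1.605]
force: [-4.6, 2.0, 18.5]
grip_width: 0.0417
finger_force: 78.4
clock: 24.52
position: [0.6007, -0.3362, 0.207]
tool_rot: [-3.141, 0.0, 1.605]
force: [0.5, -0.5, -2.2]
grip_width: 0.0414
finger_force: 81.2
at [ 0.6007 -0.3362  0.207 ] [-3.141  0.     1.605] press [ -70.9 -337.4]
(np.float64(0.5005763571564483), np.float64(-0.09821613931249118), 0.2, 6.15) [0.603, -0.23, 0.018] [0.0, 0.0, 0.477] n=4.0
(np.float64(0.5005763571564483), np.float64(-0.09821613931249118), 0.2, 6.15) [0.285, -0.579, 0.018] [0.0, 0.0, 0.477] n=4.0
(np.float64(0.5005763571564483), np.float64(-0.09821613931249118), 0.027, 6.15) [-0.0, -0.0, 0.865] [-0.0, -0.0, -0.0] n=2.8
(np.float64(0.6119317784113562), np.float64(-0.08621738282933732), 0.027, 6.15) [0.56, -0.0, -0.0] [0.0, 0.0, 0.0] n=1.8
[ 593.7 -296.5] [147.1  67.1] -81.7 196.1 377
```

```bash
python3 -m inch '[[0.603,-0.23,0,0,0,0.477,0],[0.603,-0.23,0,0,0,0.477,0],[0.603,-0.23,0,0,0,0.477,0],[0.603,-0.23,0,0,0,0.477,0],[0.603,-0.23,0,0,0,0.477,0]]' && python3 -m inch '[[0.285,-0.579,0,0,0,0.477,0],[0.285,-0.579,0,0,0,0.477,0],[0.285,-0.579,0,0,0,0.477,0],[0.285,-0.579,0,0,0,0.477,0],[0.285,-0.579,0,0,0,0.477,0],[0.285,-0.579,0,0,0,0.477,0],[0.285,-0.579,0,0,0,0.477,0]]' && python3 -m inch '[[0,0,0.3,0,0,0,0],[0,0,0.6,0,0,0,0],[0,0,0.83,0,0,0,0],[0,0,0.83,0,0,0,0],[0,0,0.83,0,0,0,0]]'
python3 - <<'E'
from h import *
f=cam('wrist','w2');W=cloud(f)
for r in rects(W,.005,.033,(.45,.65,-.13,-.04),100): print(*r, inpr(r[0]/1000))
for r in rects(W,.044,.062,(.55,.75,-.18,.2),100): print('beam',*r)
cam('side','s8')
h=pr(-145,-90)
plan((*h,.031,6.15),(*pr(-36,-90),.031,6.15))
E
```

```text
clock: 25.2
position: [0.5505, -0.217, 0.2061]
tool_rot: [-3.14, 0.001, 0.857]
force: [-0.7, -0.1, -0.9]
grip_width: 0.0412
finger_force: 81.3
clock: 26.08
position: [0.5007, -0.0986, 0.2069]
tool_rot: [-3.141, 0.0, 0.11]
force: [0.6, -0.2, -1.2]
grip_width: 0.041
finger_force: 81.4
clock: 26.7
position: [0.5015, -0.0986, 0.0426]
tool_rot: [3.141, -0.001, 0.107]
force: [0.4, -0.8, -0.0]
grip_width: 0.0416
finger_force: 81.6
[543.3 -94.7] [139.9  54.5] 5.3 30.6 22976 [-102.1  -91.1]
at [ 0.502  -0.0986  0.0431] [ 3.141e+00 -3.000e-03  1.070e-01] press [-143.6  -90.5]
(np.float64(0.5005763571564483), np.float64(-0.09821613931249118), 0.031, 6.15) [-0.007, -0.002, 0.061] [0.0, -0.002, -0.0] n=0.2
(np.float64(0.6089490439134568), np.float64(-0.08653877809227895), 0.031, 6.15) [0.545, -0.0, -0.0] [-0.0, 0.0, 0.0] n=1.7
```

View pics/w2.png

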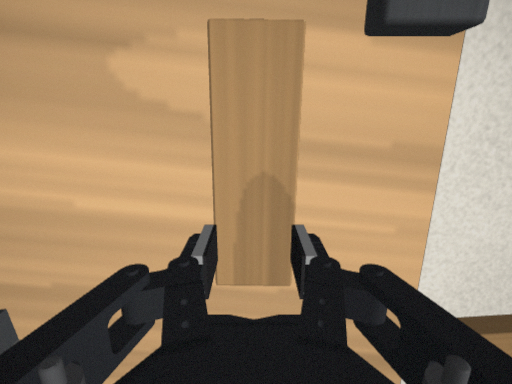

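The slat is held straight, with its centre at press (-102,-91). Lower and insert.

```bash
python3 -m inch '[[0,0,0.055,0,0,0,0],[0,0,0.055,0,0,0,0],[0.15,-0.002,0.055,0,0,0,0],[0.3,-0.004,0.055,0,0,0,0],[0.4,-0.004,0.055,0,0,0,0],[0.46,-0.004,0.055,0,0,0,0],[0.5,-0.004,0.055,0,0,0,0],[0.52,-0.004,0.055,0,0,0,0]]' && python3 -m inch '[[0.01,0,0,0,0,0,0],[0.02,0,0,0,0,0,0],[0.02,0,0,0,0,0,0]]'
python3 - <<'E'
from h import *
f=cam('wrist','w3');W=cloud(f)
for r in rects(W,.005,.026,(.45,.65,-.13,-.04),100): print(*r, inpr(r[0]/1000))
plan((*pr(-36,-90),.031,6.15))
E
```

```text
clock: 27.8
position: [0.6041, -0.0865, 0.0301]
tool_rot: [3.142, 0.0, 0.107]
force: [0.1, -0.1, 0.0]
grip_width: 0.0415
finger_force: 81.6
clock: 28.18
position: [0.6081, -0.086, 0.0302]
tool_rot: [-3.142, -0.0, 0.107]
force: [0.1, -0.3, -1.5]
grip_width: 0.0416
finger_force: 81.6
[605.2 -86.4] [54.4 50.5] -84.6 18.4 6281 [-39.7 -89.5]
at [ 0.608  -0.0861  0.0301] [3.142 0.    0.107] press [-36.9 -89.5]
(np.float64(0.6089490439134568), np.float64(-0.08653877809227895), 0.031, 6.15) [0.005, 0.003, -0.004] [0.0, 0.0, -0.0] n=0.0
```

```bash
python3 -m inch '[[0.01,0,0,0,0,0,0],[0.015,0,0,0,0,0,0],[0.015,0,0,0,0,0,0]]' && python3 -m inch '[[0.01,0,0,0,0,0,0],[0.015,0,0,0,0,0,0],[0.015,0,0,0,0,0,0]]'
```

```text
clock: 28.6
position: [0.61, -0.086, 0.0297]
tool_rot: [-3.142, 0.002, 0.107]
force: [-5.8, -0.1, -0.6]
grip_width: 0.0419
finger_force: 81.7
clock: 28.98
position: [0.6103, -0.086, 0.0294]
tool_rot: [-3.141, 0.008, 0.106]
force: [-22.9, -1.7, 14.0]
grip_width: 0.0414
finger_force: 83.5
```

Contact with the stop (23 N) at the expected place. Ease off, release and go to slat B.

```bash
python3 -m inch '[[-0.015,0,0.005,0,0,0,0],[-0.015,0,0.005,0,0,0,0.5],[-0.015,0,0.005,0,0,0,1],[-0.015,0,0.005,0,0,0,1],[-0.015,0,0.005,0,0,0,1],[-0.015,0,-0.3,0,0,0,1],[-0.015,0,-0.65,0,0,0,1],[-0.015,0,-0.65,0,0,0,1],[-0.015,0,-0.65,0,0,0,1]]'
python3 - <<'E'
from h import *
f=cam('wrist','w4');W=cloud(f)
for r in rects(W,.005,.026,(.45,.65,-.13,-.04),100): print(*r, inpr(r[0]/1000))
W=cloud(cam('top','t9'))
for r in rects(W,.011,.027,(.3,.72,-.46,-.2),100): print(*r)
plan((.432,-.337,.16,100.6),(.432,-.337,.028,100.6))
E
```

```text
clock: 30.1
position: [0.6112, -0.0857, 0.1604]
tool_rot: [3.142, -0.001, 0.107]
force: [-0.1, 0.2, -0.9]
grip_width: 0.0852
finger_force: 0.0
[609.2 -86.2] [54.4 45. ] 5.8 17.7 2193 [-35.7 -89.7]
[ 423.1 -296.4] [139.5  45.1] -79.6 16.9 616
at [ 0.6105 -0.0856  0.1588] [-3.141e+00  2.000e-03  1.070e-01] press [-34.4 -89.2]
(0.432, -0.337, 0.16, 100.6) [-0.511, 0.577, -0.002] [-0.001, 0.0, -0.525] n=4.4
(0.432, -0.337, 0.16, 100.6) [-0.771, 0.017, -0.002] [-0.001, 0.0, -0.525] n=4.4
(0.432, -0.337, 0.028, 100.6) [0.0, -0.0, 0.66] [0.0, -0.0, 0.0] n=2.1
```

```bash
python3 -m inch '[[-0.511,0.577,0,0,0,-0.525,1],[-0.511,0.577,0,0,0,-0.525,1],[-0.511,0.577,0,0,0,-0.525,1],[-0.511,0.577,0,0,0,-0.525,1],[-0.511,0.577,0,0,0,-0.525,1],[-0.511,0.577,0,0,0,-0.525,1]]' && python3 -m inch '[[-0.771,0.017,0,0,0,-0.525,1],[-0.771,0.017,0,0,0,-0.525,1],[-0.771,0.017,0,0,0,-0.525,1],[-0.771,0.017,0,0,0,-0.525,1],[-0.771,0.017,0,0,0,-0.525,1],[-0.771,0.017,0,0,0,-0.525,1],[-0.771,0.017,0,0,0,-0.525,1]]'
python3 - <<'E'
from h import *
W=cloud(cam('wrist','w5'))
for r in rects(W,.011,.027,(.3,.52,-.5,-.15),100): print(*r)
plan((.432,-.337,.028,100.6))
E
```

```text
clock: 30.95
position: [0.5212, -0.2113, 0.1588]
tool_rot: [-3.139, 0.0, 0.931]
force: [0.0, -0.5, 0.2]
grip_width: 0.0853
finger_force: 0.0
clock: 31.82
position: [0.4325, -0.3369, 0.1597]
tool_rot: [-3.141, -0.001, 1.753]
force: [-0.8, -0.1, 0.1]
grip_width: 0.0855
finger_force: 0.0
[ 360.1 -205.4] [45.3  6.6] 85.6 14.9 392
[ 425.1 -297.7] [139.1  45.1] -79.5 17.7 6503
at [ 0.4325 -0.3369  0.1598] [-3.141 -0.     1.754] press [-238.2 -320. ]
(0.432, -0.337, 0.028, 100.6) [-0.0, -0.002, 0.659] [-0.0, -0.0, -0.001] n=2.1
```

```bash
python3 -m inch '[[0,0,0.3,0,0,0,1],[0,0,0.6,0,0,0,1],[0,0,0.66,0,0,0,1],[0,0,0.66,0,0,0,1],[0,0,0.66,0,0,0,0],[0,0,0.66,0,0,0,0],[0,0,0.66,0,0,0,0],[0,0,0.66,0,0,0,0],[0,0,0.66,0,0,0,0]]' 80 && python3 -m inch '[[0,0,-0.4,0,0,0,0],[0,0,-0.7,0,0,0,0],[0,0,-0.7,0,0,0,0],[0,0,-0.7,0,0,0,0],[0,0,-0.7,0,0,0,0]]'
python3 - <<'E'
from h import *
h=pr(-145,0)
plan((*h,.17,6.15),(*h,.05,6.15))
E
```

```text
clock: 33.0
position: [0.433, -0.3378, 0.03]
tool_rot: [3.14, 0.002, 1.756]
force: [-5.6, 3.6, 26.3]
grip_width: 0.0412
finger_force: 77.5
clock: 33.62
position: [0.4318, -0.3368, 0.1668]
tool_rot: [-3.14, -0.001, 1.756]
force: [-1.0, 0.4, -1.6]
grip_width: 0.0414
finger_force: 80.8
at [ 0.4318 -0.3368  0.1668] [-3.140e+00 -1.000e-03  1.756e+00] press [-238.9 -319.9]
(np.float64(0.4909344992681997), np.float64(-0.008734104375511684), 0.17, 6.15) [0.779, 0.296, -0.007] [-0.001, 0.0, 0.525] n=4.4
(np.float64(0.4909344992681997), np.float64(-0.008734104375511684), 0.17, 6.15) [0.746, -0.371, -0.007] [-0.001, 0.0, 0.525] n=4.4
(np.float64(0.4909344992681997), np.float64(-0.008734104375511684), 0.05, 6.15) [-0.0, 0.0, 0.6] [0.0, 0.0, -0.0] n=1.9
```

```bash
python3 -m inch '[[0.779,0.296,0,0,0,0.525,0],[0.779,0.296,0,0,0,0.525,0],[0.779,0.296,0,0,0,0.525,0],[0.779,0.296,0,0,0,0.525,0],[0.779,0.296,0,0,0,0.525,0],[0.779,0.296,0,0,0,0.525,0]]' && python3 -m inch '[[0.746,-0.371,0,0,0,0.525,0],[0.746,-0.371,0,0,0,0.525,0],[0.746,-0.371,0,0,0,0.525,0],[0.746,-0.371,0,0,0,0.525,0],[0.746,-0.371,0,0,0,0.525,0],[0.746,-0.371,0,0,0,0.525,0],[0.746,-0.371,0,0,0,0.525,0]]' && python3 -m inch '[[0,0,0.3,0,0,0,0],[0,0,0.6,0,0,0,0],[0,0,0.62,0,0,0,0],[0,0,0.62,0,0,0,0]]'
python3 - <<'E'
from h import *
f=cam('wrist','w6');W=cloud(f)
for r in rects(W,.005,.036,(.42,.65,-.05,.04),100): print(*r, inpr(r[0]/1000))
h=pr(-145,0)
plan((*h,.032,6.15),(*pr(-36,0),.031,6.15))
E
```

```text
clock: 34.38
position: [0.4615, -0.1727, 0.1669]
tool_rot: [-3.14, 0.001, 0.933]
force: [0.6, -0.3, -0.7]
grip_width: 0.0411
finger_force: 80.9
clock: 35.25
position: [0.4913, -0.0093, 0.1677]
tool_rot: [-3.142, 0.001, 0.11]
force: [-0.1, 0.6, -0.4]
grip_width: 0.0412
finger_force: 81.0
clock: 35.75
position: [0.492, -0.0092, 0.0454]
tool_rot: [-3.142, -0.001, 0.107]
force: [0.2, -0.3, -0.4]
grip_width: 0.0414
finger_force: 81.5
[532.4  -5.3] [140.3  53.7] 5.6 32.6 22568 [-103.4   -1. ]
at [ 0.4926 -0.0092  0.0461] [-3.142e+00 -2.000e-03  1.070e-01] press [-143.4   -0.6]
(np.float64(0.4909344992681997), np.float64(-0.008734104375511684), 0.032, 6.15) [-0.008, -0.003, 0.07] [-0.0, -0.002, -0.0] n=0.2
(np.float64(0.5993071860252082), np.float64(0.0029432568447005474), 0.031, 6.15) [0.545, -0.0, 0.005] [-0.0, 0.0, 0.0] n=1.7
```

```bash
python3 -m inch '[[0,0,0.07,0,0,0,0],[0,0,0.07,0,0,0,0],[0.15,-0.002,0.07,0,0,0,0],[0.3,-0.004,0.07,0,0,0,0],[0.4,-0.004,0.07,0,0,0,0],[0.46,-0.004,0.07,0,0,0,0],[0.51,-0.004,0.07,0,0,0,0],[0.535,-0.004,0.07,0,0,0,0],[0.535,-0.004,0.07,0,0,0,0]]' && python3 -m inch '[[0.005,0,0,0,0,0,0],[0.01,0,0,0,0,0,0],[0.01,0,0,0,0,0,0]]' && python3 -m inch '[[0.005,0,0,0,0,0,0],[0.01,0,0,0,0,0,0],[0.01,0,0,0,0,0,0]]'
python3 - <<'E'
from h import *
plan((*pr(-33,0),.031,6.15))
E
```

```text
clock: 36.92
position: [0.5981, 0.0031, 0.0303]
tool_rot: [3.142, -0.001, 0.107]
force: [1.1, 0.2, 2.0]
grip_width: 0.0407
finger_force: 82.0
clock: 37.3
position: [0.5991, 0.0032, 0.0303]
tool_rot: [3.142, 0.001, 0.107]
force: [-4.3, -0.2, 7.1]
grip_width: 0.0412
finger_force: 82.9
clock: 37.67
position: [0.6011, 0.0034, 0.0303]
tool_rot: [3.141, 0.001, 0.107]
force: [-3.4, -0.5, 8.2]
grip_width: 0.0413
finger_force: 82.9
at [0.6011 0.0034 0.0303] [3.141e+00 1.000e-03 1.070e-01] press [-34.1   0.3]
(np.float64(0.6022899205231075), np.float64(0.0032646521076421684), 0.031, 6.15) [0.006, 0.001, -0.004] [0.0, 0.001, -0.0] n=0.0
```

```bash
python3 -m inch '[[0.005,0,0,0,0,0,0],[0.01,0,0,0,0,0,0],[0.01,0,0,0,0,0,0]]' && python3 -m inch '[[0.005,0,0,0,0,0,0],[0.01,0,0,0,0,0,0],[0.01,0,0,0,0,0,0]]'
```

```text
clock: 38.05
position: [0.6016, 0.0034, 0.0302]
tool_rot: [3.141, 0.004, 0.107]
force: [-14.2, -1.5, 17.1]
grip_width: 0.0406
finger_force: 84.3
clock: 38.42
position: [0.6018, 0.0034, 0.0301]
tool_rot: [3.141, 0.008, 0.106]
force: [-25.1, -1.1, 28.0]
grip_width: 0.0411
finger_force: 86.1
```

Home against the stop. Release, rise and look everything over before clamping.

```bash
python3 -m inch '[[-0.02,0,0,0,0,0,0],[-0.02,0,0,0,0,0,0.5],[-0.02,0,0,0,0,0,1],[-0.02,0,0,0,0,0,1],[-0.02,0,0,0,0,0,1],[-0.02,0,-0.3,0,0,0,1],[-0.02,0,-0.65,0,0,0,1],[-0.02,0,-0.65,0,0,0,1],[-0.8,0,-0.65,0,0,0,1],[-0.8,0,-0.65,0,0,0,1],[-0.8,0,-0.65,0,0,0,1],[-0.8,0,-0.65,0,0,0,0],[-0.8,0,-0.65,0,0,0,0]]'
python3 - <<'E'
from h import *
for n in('top','side'):
    f=cam(n,n+'10');W=cloud(f)
    for r in rects(W,.011,.027,(.5,.66,-.12,.15),60): print('slat',*r,inpr(r[0]/1000))
    for r in rects(W,.012,.027,(.3,.72,.22,.45),100): print('off',*r)
    for r in rects(W,.04,.062,(.55,.75,-.14,.2),300): print('beam',*r)
    for r in rects(W,.075,.125,(.5,.74,-.22,-.12),4): print('ball',*r,inpr(r[0]/1000))
im=load('top10')['img'][:,:,::-1]
cv2.imwrite('pics/c10.png',cv2.resize(im[90:260,110:390],None,fx=2.8,fy=2.8,interpolation=cv2.INTER_CUBIC))
a=pr(-80,-175)
plan((*a,.2,6.15),(*a,.094,6.15),(*pr(15,-175),.094,6.15))
E
```

```text
clock: 40.05
position: [0.4473, -0.0129, 0.16]
tool_rot: [-3.141, -0.0, 0.107]
force: [0.4, 0.1, -0.4]
grip_width: 0.0518
finger_force: 0.0
slat [611.6 -83.4] [64.5 44.5] 6.4 16.5 202 [-33.  -87.2]
slat [612.8   7.3] [44.9 43.4] -84.1 16.7 186 [-22.1   2.9]
off [603.9 324. ] [90.7 46.9] 5.7 19.7 416
off [503.7 326.7] [89.7 47.2] 6.0 20.0 428
off [402.5 327.5] [90.  46.5] 8.2 19.9 440
beam [659.   10.9] [281.8  61.1] -83.9 50.8 1757
ball [ 614.  -169.1] [24.  22.4] 59.2 100.8 60 [ -39.8 -172.6]
slat [606.1 -29.1] [188.1  65.6] -84.0 18.6 459 [-32.7 -32.6]
off [605.  320.7] [91.3 47.1] 4.2 21.7 528
off [504.7 323.3] [90.2 46.8] 6.1 21.7 553
off [403.3 323.8] [89.6 46.9] 8.3 21.5 575
beam [660.3   6.7] [285.8  61.8] -83.8 53.1 1253
ball [ 615.9 -169.1] [26.  18.5] 17.5 98.7 46 [ -37.9 -172.8]
at [ 0.4474 -0.0129  0.1599] [-3.141 -0.     0.107] press [-188.8    0.5]
(np.float64(0.5743084703942795), np.float64(-0.17576338605590333), 0.2, 6.15) [0.544, 0.877, -0.201] [-0.0, -0.0, -0.0] n=3.4
(np.float64(0.5743084703942795), np.float64(-0.17576338605590333), 0.094, 6.15) [0.0, 0.0, 0.53] [-0.0, -0.0, 0.0] n=1.7
(np.float64(0.6687617294944245), np.float64(-0.16558586939608533), 0.094, 6.15) [0.475, -0.0, -0.0] [-0.0, -0.0, -0.0] n=1.5
```

View pics/c10.png

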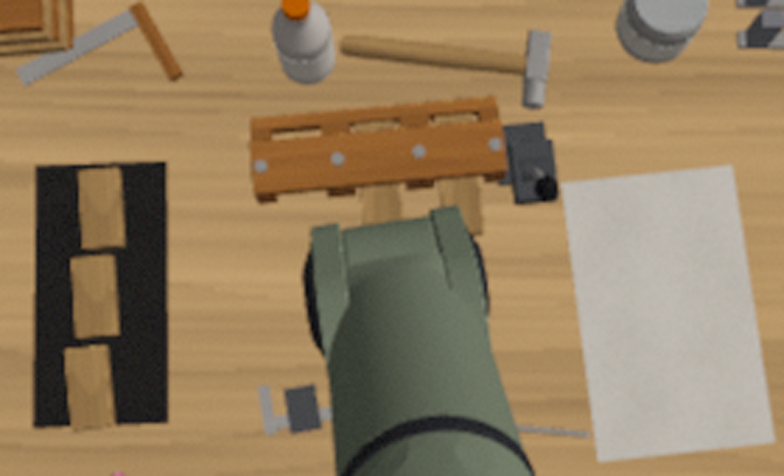

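Three offcuts lie on the mat at crop x ≈ 95. Two slats are home at (380,205) and (462,205), and the lever is still forward with its ball at (545,187). Now swing the lever back.

```bash
python3 -m inch '[[0.544,0.877,-0.2,0,0,0,0],[0.544,0.877,-0.2,0,0,0,0],[0.544,0.877,-0.2,0,0,0,0],[0.544,0.877,-0.2,0,0,0,0],[0.544,0.877,-0.2,0,0,0,0],[0.544,0.877,-0.2,0,0,0,0],[0.544,0.877,0.33,0,0,0,0],[0.544,0.877,0.33,0,0,0,0],[0.544,0.877,0.33,0,0,0,0],[0.544,0.877,0.33,0,0,0,0]]' && python3 -m inch '[[0.06,0,0,0,0,0,0],[0.12,0,0,0,0,0,0],[0.18,0,0,0,0,0,0],[0.24,0,0,0,0,0,0],[0.3,0,0,0,0,0,0],[0.36,0,0,0,0,0,0],[0.42,0,0,0,0,0,0],[0.45,0,0,0,0,0,0],[0.46,0,0,0,0,0,0],[0.46,0,0,0,0,0,0]]'
python3 - <<'E'
from h import *
plan((*pr(15,-175),.094,6.15))
E
```

```text
clock: 41.4
position: [0.5742, -0.1756, 0.0957]
tool_rot: [3.141, -0.001, 0.107]
force: [0.2, -0.4, 0.4]
grip_width: 0.0002
finger_force: 0.0
clock: 42.65
position: [0.6649, -0.1661, 0.0941]
tool_rot: [3.142, 0.0, 0.107]
force: [0.8, 0.3, 0.2]
grip_width: -0.0
finger_force: 0.0
at [ 0.6649 -0.1661  0.0941] [3.142 0.    0.107] press [  11.1 -175.1]
(np.float64(0.6687617294944245), np.float64(-0.16558586939608533), 0.094, 6.15) [0.019, -0.001, 0.0] [0.0, 0.0, -0.0] n=0.1
```

```bash
python3 -m inch '[[0.01,0,0,0,0,0,0],[0.02,0,0,0,0,0,0],[0.02,0,0,0,0,0,0]]' && python3 -m inch '[[0.01,0,0,0,0,0,0],[0.015,0,0,0,0,0,0],[0.015,0,0,0,0,0,0]]'
```

```text
clock: 43.02
position: [0.6691, -0.1657, 0.0942]
tool_rot: [3.142, -0.0, 0.107]
force: [-0.2, -0.3, -0.3]
grip_width: -0.0003
finger_force: 0.0
clock: 43.4
position: [0.6703, -0.1656, 0.0938]
tool_rot: [-3.141, 0.004, 0.106]
force: [-12.5, -0.1, 6.1]
grip_width: 0.0
finger_force: 6.3
```

```bash
python3 -m inch '[[0.01,0,0,0,0,0,0],[0.01,0,0,0,0,0,0]]' && python3 -m inch '[[-0.3,0,0,0,0,0,0],[-0.5,0,0,0,0,0,0],[-0.5,0,-0.5,0,0,0,0],[-0.9,0,-0.6,0,0,0,0],[-0.9,0,-0.6,0,0,0,0],[-0.9,0,-0.6,0,0,0,0],[-0.9,0,-0.6,0,0,0,0]]'
python3 - <<'E'
from h import *
for n in('top','side'):
    f=cam(n,n+'12');W=cloud(f)
    for r in rects(W,.011,.027,(.5,.66,-.12,.15),60): print('slat',*r,inpr(r[0]/1000))
    for r in rects(W,.012,.027,(.3,.72,.22,.45),100): print('off',*r)
    for r in rects(W,.075,.125,(.6,.74,-.22,-.12),4): print('ball',*r,inpr(r[0]/1000))
cv2.imwrite('pics/c12.png',cv2.resize(f['img'][120:360,140:340,::-1],None,fx=2.5,fy=2.5))
E
```

```text
clock: 43.65
position: [0.6707, -0.1657, 0.0937]
tool_rot: [-3.141, 0.007, 0.106]
force: [-24.6, 0.9, 14.7]
grip_width: -0.0002
finger_force: 12.2
clock: 44.52
position: [0.4956, -0.1841, 0.214]
tool_rot: [-3.142, -0.001, 0.107]
force: [0.3, 0.1, 0.1]
grip_width: 0.0
finger_force: 0.0
slat [610.3 -83.4] [65.1 45.3] 5.3 16.7 281 [-34.3 -87. ]
slat [601.7   6. ] [65.  44.8] 6.3 16.8 284 [-33.3   2.8]
off [603.6 324.4] [90.5 47.2] 6.1 19.7 411
off [504.2 326.1] [90.2 46.1] 6.9 19.9 428
off [402.3 327.3] [90.  47.2] 8.7 19.7 446
ball [ 689.8 -160.8] [22.9 21.2] 0.1 100.1 61 [  36.4 -172.5]
slat [606.3 -30. ] [185.2  66.1] -84.6 18.8 453 [-32.6 -33.5]
off [605.2 320.4] [91.  47.2] 6.5 21.7 529
off [505.  322.9] [90.7 47.5] 5.0 21.6 554
off [403.3 324.4] [89.6 47. ] 7.8 21.7 577
ball [ 689.2 -162.8] [23.6 22.2] 63.0 99.6 47 [  35.6 -174.4]
```

View pics/c12.png

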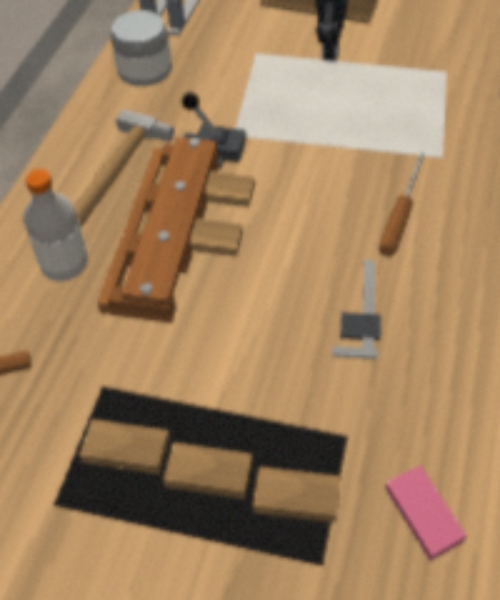

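The side crop shows the lever over at (190,101), the slats home, the offcuts on the mat and the tools untouched. The lever met its end stop firmly at 25 N, so I'm handing in.

```bash
python3 -c "
from workcell import bot
print(bot.job_done())"
```

```text
the job is handed in; nothing more can be done
None
```

The job is handed in with no verdict returned: all three offcuts are flat on the mat, both slats present are home in bays 2 and 3, and the lever is pushed back to its end stop (about 0.96 rad by camera), after about 45 s of the 210 s allowed.

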